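Slide the meter-cupboard key under the sprung flap of the key rack

ROBOT

A 6-joint arm with a two-finger parallel gripper is mounted at the origin on the work surface. World frame = base frame: x ahead of the robot, y to its left, z up, the work surface at z = 0. Lengths are in m, angles in rad, forces in N, time in s.
With the tool pointing down it reaches from about 0.3 to 0.875 m from the base axis. Payload 6.4 kg.
Tool frame: the origin (TCP) lies on the centre line of the jaws, within the pads' length; the fingertips stand 25 mm ahead of it and the grasp point (between the pads) lies 6 mm ahead of it; z points along the fingers, y is the line along which they close (so a half turn about z gives the same grasp; the last joint's range is limited). The gripper opens to 85 mm and grips with 20 to 120 N. Pads are 22 mm wide; open, the fingers measure 114 mm over their backs; the gripper's body (76 mm by 85 mm) begins 54 mm behind the grasp point. The pads swing forward as they close: fully open they stand 13 mm farther back than shut.
Start: joints at [0.917, 0.181, 1.607, -0, 1.354, -0.206], TCP at [0.249, 0.518, 0.256] pointing down, gripper open.
Joint ranges: [-2.99, 2.99], [-0.89, 2.07], [0.3, 2.58], [-1.14, 4.28], [0, 2.63], [-3.12, 3.12]. Speed limits (rad/s): [2.57, 2.57, 3.01, 3.14, 3.14, 3.14].

INTERFACE

Orientations are given as a unit quaternion [w, x, y, z].
In Python, from bench import get_obs, camera, hand_in, spot_in gives the robot as it stands.
- The arm moves only by the shell command python3 -m jog 'ROWS'. ROWS is JSON, one flat list of numbers, 7 for each row, row after row: the shift along the tool's x, y, z in m, then the turn, a rotation vector about the tool's x, y, z in rad, then the closure, from 0 (fully open) to 1 (shut). A call has 1 to 20 rows; each row is the pose to reach, as a shift and turn from the pose commanded when the call began, along the tool's axes at that moment; what a row does not reach only later rows make up. A row lasts 1/8 s, in which the tool goes at most 62.5 mm and 10.7 degrees, less where a joint would pass 70% of its speed; a pose out of reach is approached as far as the arm can. A call with a gripper value outside its range is refused whole. The fingers move at their own pace and stop on an object; the grip force is fixed at half the most. Time passes only in rows, so rows that repeat a pose let the fingers close. It gives the time, the measured TCP pose, the force, the opening and the grip force at its end, in the units of the state.
- get_obs(): the state, without advancing time (a new reading comes with each control period).
- camera(name): name is "side" or "top" or "wrist"; returns a dict with "frame" (400x640x3 uint8, red, green, blue), "mtx" (3x3 intrinsics, pixels), "extrinsics" (4x4, takes a point from camera to world coordinates). Camera axes: x right, y up, looking along -z (the intrinsics and any distortion apply to the point x, -y, -z); pixel columns grow to the right and rows downward; lengths in m; the calibration is good to about 2 mm. A picture is of the moment at which its call begins. There is no depth.
- hand_in(): hands the job in; it is judged then, once.
Trained networks look in a picture, given as the dict that the camera call returned (one of the last four; its "shot" number tells which), for a name from the list of things; names that differ only in an ending like _2 or _b are one class to them, and where a whole thing is asked for, a point or a joint stands for the part that bears it (a point fixed in the world has none). Each returns a list of dicts, best first, with "confidence" (0 to 1); they miss things now and then, are a little off and sometimes report something else, mostly with a low value. They report only what shows in the picture. A call takes as long as a camera call. They do not tell look-alikes from the thing itself.
- spot_in(picture, name): "xyz" ([x, y, z] in m, in world coordinates, good to about 4 mm: the middle of the surface that is visible of it).
The state is a dict: "time_s": time; "q": joint angles; "dq": joint speeds; "joint_efforts": joint torques, N m; "eef_pos": TCP position; "eef_rot": TCP orientation; "wrist_force": force on the tool from outside, world axes, zero at the start; "torque": the same for the moment, N m; "opening": opening from 0.0 (shut) to 1.0 (fully open); "grasp_force": force on a finger pad.
Only numpy, scipy, OpenCV 4.12 (cv2) and the standard library are available. Lean on these libraries where they do the work, as an engineer would, in place of code of your own. Each camera call takes 0.05 s, during which the arm holds its last target. There are 200 camera calls.

TASK

With one fingertip press down the long side plate of the key rack to hold its spring-closed flap open, and with the other fingertip push the black-headed meter-cupboard key along its lane until its head is fully home against the end stop under the flap. Keep the flap held open until the key is home, then let go so that the flap drops shut behind the head, and move clear. Only push the key, never lift it, and leave the torch, dish, jar and brass house key where they are.

Things in the scene. Friction and masses are not known exactly. Their poses are not given: they have to be found in the camera images.
- rack: Light wooden key rack lying fixed on the console, 245 x 225 mm, two lanes for keys. Origin on the console under it; x runs along the lanes, away from the robot, to the end stop; y left; z up. In its frame (mm): lane deck top at z 18 for y -130 to 15; the flap lane is centred on y -30, the open lane on y -95. At y 15 to 95, below the press plate, the board is only 8 mm thick.
- stop (a point): Middle of the flap lane's end stop face at deck level, at x 90, y -30, z 18 mm of the rack. The lane is 44 mm wide between side walls 10 mm high and runs from here 220 mm towards the robot. When the key is fully home its head touches this face, so the key's origin is 15 mm and its tail 75 mm before it.
- flap (a joint): Spring-closed aluminium flap, rad: 0 shut, 0.6 fully open (stop). Its hinge runs along rack x, at y 20, z 42 mm, between steel posts 48 mm high at x -125 and 110. Its press plate lies left of the hinge, its roof and prongs right of it. Pushing the plate down (about 1 N to start, 3 N fully down) opens it; let go, it springs shut. The key's head passes from about 0.33 rad upwards.
- flap_prongs (a point): Midway between the lower ends of the two prongs under the front of the flap's roof; moves with the flap. Shut, it is at rack x 50, y -30, z 24 mm, 6 mm above the deck; prongs 4 mm thick along x, 24 mm apart, so the barrel fits between them but the head cannot pass. The roof spans rack x 48 to 104 mm; open, it rises up to 85 mm above the console.
- flap_press (a point): Top of the press plate at mid width, at rack x -50 mm; moves with the flap. The plate is an aluminium strip 50 mm wide, 176 mm long (rack x -120 to 56 mm). Shut, it slopes 0.6 rad, left edge highest, 60 mm above the console. Fully pressed it is level at z 20 mm, 2 mm above the lane's deck, and spans rack y 34 to 84 mm. A fingertip can slide along it while pressing.
- key: Loose meter-cupboard key, about 60 g, lying flat in the flap lane, head towards the end stop. Black plastic head 30 mm along x, 41 mm wide, 14 mm thick; a steel round barrel of 14 mm diameter runs 45 mm from the head's back along -x. Origin at the centre of the head's underside, x from tail to head, z up.
- key_tail (a point): Centre of the free end of the key's barrel, 60 mm behind the head's centre and 7 mm above the deck: the place to push.
- house_key: Loose flat brass house key, 66 mm long, 4 mm thick, in the open lane; leave alone. Origin under the centre of its round head.
- torch: Orange plastic torch standing on its lens, 50 mm wide at the foot, 125 mm tall, to the right of the rack; leave alone. Origin at the centre of its underside.
- dish: White porcelain dish, 120 mm across, 30 mm high, to the left of the rack; leave alone. Origin at the centre of its underside.
- jar: Glass jar with steel screw-top lid, 72 mm across, 95 mm tall, to the right of the rack, beyond the torch; leave alone. Origin at the centre of its underside.
Not all that is in view belongs to the job. Of the things like the key, leave any that is purple or turquoise; of the rest the larger one is meant.

How it is judged:
On the way, in this order (a step that is already met when the one before it is completed fails the run):
1. a fingertip holds the flap open while the key's head is still outside it (value of joint flap above 0.3 rad and contact force between the fingers and flap above 0.3 N and x of key in the frame of rack below 0.045 m), for 0.1 s.
2. the key is pushed home while a fingertip still holds the flap open (value of joint flap above 0.25 rad and contact force between the fingers and flap above 0.3 N and x of key in the frame of rack above 0.069 m), for 0.05 s.
At the end, for the whole second after the job is handed in: The key's head lies flat in the flap lane within 6 mm of the end stop, at rest, and the flap has dropped shut (below 0.08 rad) behind it (x of key in the frame of rack between 0.069 and 0.079 m and y of key in the frame of rack between -0.036 and -0.024 m and z of key in the frame of rack between 0.012 and 0.022 m and value of joint flap below 0.08 rad and linear speed of key below 0.01 m/s); the robot touches nothing.
It fails at once if the key is lifted more than 10 mm off the deck (z of key in the frame of rack above 0.028 m).
It fails at once if the torch is moved more than 20 mm (distance of torch from where it was at the start of the episode above 0.02 m).
It fails at once if the dish is moved more than 20 mm (distance of dish from where it was at the start of the episode above 0.02 m).
It fails at once if the jar is moved more than 20 mm (distance of jar from where it was at the start of the episode above 0.02 m).
It fails at once if the house key is moved more than 20 mm (distance of house_key from where it was at the start of the episode above 0.02 m).
It also fails if it takes over 38 s, if anything falls off the work surface, if the arm or the gripper's body presses on something with over 40 N, if the wrist force passes 120 N, or if a joint passes its speed limit or range.

## Working session

There is one attempt and no reset: what is moved stays moved. The work goes in short steps, Python scripts to look and compute and a shell command to move; the robot and the scene stay as the last step left them, time stands still between calls to the robot, and variables do not carry over. Pictures are saved under pics/ and viewed, at most 10 in all, crops included, and the job is handed in when it is done.

```bash
mkdir -p pics; ls; python3 - <<'E'
from bench import *
import cv2,numpy as np
for n in ("top","side"):
    c=camera(n); cv2.imwrite(f"pics/{n}0.png",c["frame"][:,:,::-1])
    print(n,np.round(c["mtx"],1).tolist(),np.round(c["extrinsics"],3).tolist(),[k for k in c])
    for k in ("rack","flap","flap_press","flap_prongs","stop","key","key_tail","house_key","torch","dish","jar"):
        try: print(k,[(np.round(d["xyz"],3).tolist(),round(d["confidence"],2)) for d in spot_in(c,k)][:4])
        except Exception as e: print(k,e)
o=get_obs(); print(o["time_s"],o["eef_pos"],o["eef_rot"])
E
```

```text
pics
top [[408.0, 0.0, 319.8], [0.0, 408.0, 198.7], [0.0, 0.0, 1.0]] [[0.021, 0.986, -0.167, 0.436], [-1.0, 0.021, 0.0, 0.033], [0.004, 0.167, 0.986, 0.798], [0.0, 0.0, 0.0, 1.0]] ['frame', 'mtx', 'extrinsics', 'shot']
rack [([0.559, 0.072, 0.024], 0.8), ([0.591, 0.065, 0.034], 0.16)]
flap [([0.548, 0.125, 0.044], 0.94), ([0.553, -0.108, 0.096], 0.28)]
flap_press [([0.545, 0.123, 0.045], 0.8)]
flap_prongs [([0.545, 0.123, 0.042], 0.82)]
stop [([0.559, 0.071, 0.024], 0.55)]
key [([0.593, 0.064, 0.027], 0.85), ([0.74, 0.25, 0.018], 0.63), ([0.784, 0.068, 0.014], 0.58), ([0.354, 0.114, 0.007], 0.51)]
key_tail [([0.589, 0.062, 0.03], 0.98), ([0.737, 0.255, 0.017], 0.92), ([0.353, 0.108, 0.01], 0.66), ([0.78, 0.062, 0.009], 0.51)]
house_key [([0.626, 0.016, 0.017], 0.56)]
torch [([0.554, -0.105, 0.096], 0.72)]
dish [([0.477, 0.289, 0.018], 0.84)]
jar [([0.685, -0.073, 0.096], 0.81)]
side [[393.1, 0.0, 313.5], [0.0, 393.1, 197.2], [0.0, 0.0, 1.0]] [[0.83, 0.388, -0.401, 0.249], [-0.558, 0.558, -0.615, -0.452], [-0.015, 0.734, 0.679, 0.601], [0.0, 0.0, 0.0, 1.0]] ['frame', 'mtx', 'extrinsics', 'shot']
rack [([0.538, 0.058, 0.017], 0.89)]
flap [([0.686, -0.094, 0.07], 0.73), ([0.538, 0.128, 0.039], 0.62)]
flap_press [([0.534, 0.128, 0.043], 0.59)]
flap_prongs [([0.537, 0.129, 0.045], 0.73)]
stop [([0.546, 0.054, 0.025], 0.8)]
key [([0.585, 0.061, 0.03], 0.77), ([0.737, 0.249, 0.016], 0.75), ([0.355, 0.103, 0.009], 0.66), ([0.776, 0.063, 0.008], 0.64)]
key_tail [([0.357, 0.107, 0.008], 0.68), ([0.776, 0.057, 0.002], 0.62), ([0.736, 0.245, 0.012], 0.6), ([0.584, 0.054, 0.03], 0.53)]
house_key [([0.621, 0.007, 0.023], 0.56), ([0.536, 0.13, 0.045], 0.34)]
torch [([0.554, -0.127, 0.067], 0.6)]
dish [([0.482, 0.3, 0.014], 0.86)]
jar [([0.685, -0.094, 0.071], 0.94)]
1.2 [0.24893831 0.51834817 0.25629081] [-4.43495975e-06  2.22016092e-01  9.75043002e-01 -7.21368385e-07]
```

View pics/top0.png

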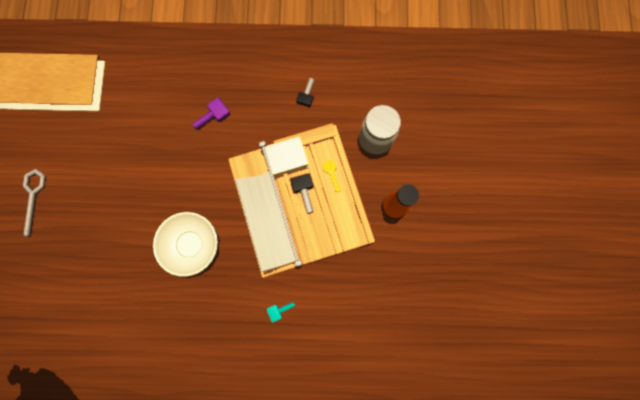

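View pics/side0.png

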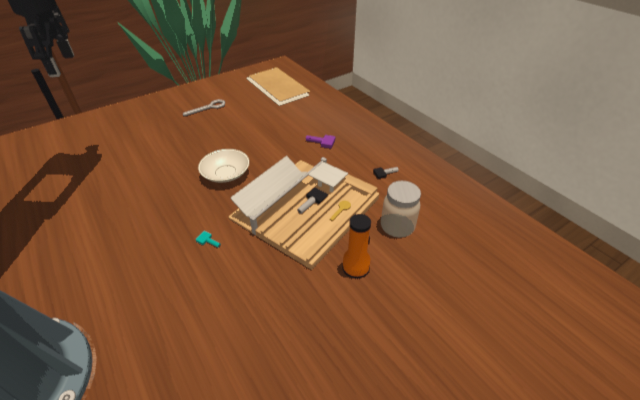

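The top view shows four key-like things:
- Black key with its head at (302,185) and tail at (309,211), in the flap lane.
- Small black key at (306,97).
- Purple key at (213,111).
- Turquoise key at (281,312).

Purple and turquoise are excluded. Of the two black ones, the larger is the one in the lane, so that is the one meant. I'll confirm this in one enlarged crop and use the same crop for the rack corners.

```bash
python3 - <<'E'
import cv2
a=cv2.imread("pics/top0.png")
c=cv2.resize(a[80:280,220:390],None,fx=3,fy=3,interpolation=cv2.INTER_CUBIC)
cv2.imwrite("pics/crop1.png",c)
E
```

```text
(no output)
```

View pics/crop1.png

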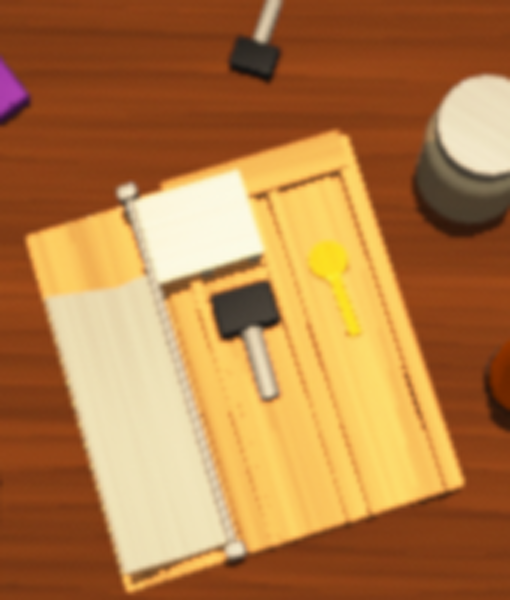

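The crop confirms it: the lane's black key (head (245,310), tail (269,397) in the crop) is clearly larger than the loose black one. Next I fit the rack pose from its features.

```bash
cat > h.py <<'E'
import numpy as np, cv2
from scipy.optimize import least_squares
def proj(c,P):
    E=c["extrinsics"]; p=(np.asarray(P)-E[:3,3])@E[:3,:3]; p=p*[1,-1,-1]
    q=p@c["mtx"].T; return q[:,:2]/q[:,2:]
def ray(c,uv,z):
    E=c["extrinsics"]; d=np.linalg.solve(c["mtx"],[uv[0],uv[1],1])*[1,-1,-1]; d=E[:3,:3]@d
    return E[:3,3]+d*(z-E[2,3])/d[2]
def toworld(r,L):
    x,y,a=r; L=np.asarray(L); c,s=np.cos(a),np.sin(a)
    return np.c_[x+c*L[:,0]-s*L[:,1], y+s*L[:,0]+c*L[:,1], L[:,2]]
def torack(r,P):
    d=np.asarray(P)[:2]-r[:2]; c,s=np.cos(r[2]),np.sin(r[2]); return np.array([c*d[0]+s*d[1],-s*d[0]+c*d[1]])
E
python3 - <<'E'
from h import *
from bench import *
c=camera("top"); c={k:np.array(c[k]) for k in c}
L=np.array([[110,20,48],[-125,20,48],[115,95,8],[-130,95,8],[-120,85,60],[56,85,60]])/1000
U=np.array([[127,190],[235,551],[27,237],[130,590],[127,573],[47,300]])
uv=lambda U:(np.array(U)+.5)/3-.5+[220,80]
U=uv(U)
f=lambda r:(proj(c,toworld(r,L))-U).ravel()
s=least_squares(f,[.56,.07,.3],loss="soft_l1"); r=s.x
print(np.round(r,4),np.round(f(r).reshape(-1,2),1).tolist())
for n,p,z in (("tail",(269,397),.027),("headbackmid",(249,336),.032),("headfront",(243,287),.032),("rightfar",(345,135),.018),("rightnear",(462,487),.018),("lanewallL near",(275,537),.028),("wallR near",(360,517),.028),("roof FL",(165,288),.06),("roof front right",(265,257),.06)):
    print(n,np.round(torack(r,ray(c,uv(p),z))*1000,1))
np.save("rack.npy",r)
E
```

```text
[0.5692 0.0901 0.3272] [[0.2, 0.7], [0.3, -0.7], [-0.6, -0.4], [-0.6, 1.2], [0.3, 0.3], [0.3, -0.9]]
tail [-39.7 -27. ]
headbackmid [  0.9 -26.5]
headfront [ 32.5 -32.2]
rightfar [ 114.5 -128. ]
rightnear [-130.4 -126.9]
lanewallL near [-124.8   -4.4]
wallR near [-129.   -58.7]
roof FL [39.9 14.6]
roof front right [ 40.1 -50.1]
```

```bash
cat >> h.py <<'E'
from scipy.spatial.transform import Rotation as Ro
def rel(o,r,x,y,z,tilt=10,ahead=.012):
    """shift/turn in tool axes to bring tip midpoint to rack (x,y,z) (m), tool leaning back by tilt deg"""
    t=np.radians(tilt); c,s=np.cos(t),np.sin(t)
    R=Ro.from_euler('z',r[2])*Ro.from_matrix(np.array([[-c,0,-s],[0,1,0],[s,0,-c]]).T.T @ np.eye(3)) if 0 else Ro.from_euler('z',r[2])*Ro.from_matrix(np.array([[-c,0,s],[0,1,0],[-s,0,-c]]))
    p=toworld(r,[[x,y,z]])[0]-R.apply([0,0,ahead])
    q=o["eef_rot"]; R0=Ro.from_quat([q[1],q[2],q[3],q[0]])
    return np.round(R0.inv().apply(p-o["eef_pos"]),4),np.round((R0.inv()*R).as_rotvec(),4),np.round(p,3)
E
python3 - <<'E'
from h import *
from bench import *
print(*rel(get_obs(),np.load("rack.npy"),-.085,.020,.14))
E
```

```text
[-0.3979 -0.294   0.1044] [-0.0677 -0.1658 -0.773 ] [0.48  0.081 0.152]
```

```bash
python3 -m jog '[-0.05,-0.037,0,-0.008,-0.02,-0.097,0, -0.1,-0.074,0,-0.016,-0.04,-0.193,0, -0.15,-0.11,0,-0.025,-0.062,-0.29,0, -0.2,-0.147,0.02,-0.034,-0.083,-0.386,0, -0.25,-0.184,0.04,-0.042,-0.104,-0.483,0, -0.3,-0.22,0.06,-0.05,-0.125,-0.58,0, -0.35,-0.257,0.08,-0.06,-0.145,-0.676,0, -0.398,-0.294,0.104,-0.0677,-0.166,-0.773,0, -0.398,-0.294,0.104,-0.0677,-0.166,-0.773,0, -0.398,-0.294,0.104,-0.0677,-0.166,-0.773,0, -0.398,-0.294,0.104,-0.0677,-0.166,-0.773,0]'
python3 - <<'E'
from h import *
from bench import *
o=get_obs();r=np.load("rack.npy")
print(o["time_s"],o["wrist_force"],o["q"],o["opening"]); print(*rel(o,r,-.085,.02,.14))
w=camera("wrist"); s=camera("side")
im=np.vstack([w["frame"],s["frame"][80:280]])
cv2.imwrite("pics/w1.png",im[:,:,::-1])
E
```

```text
time_s: 2.62
eef_pos: [0.4802, 0.0823, 0.1528]
eef_rot: [0.086, -0.163, 0.983, 0.014]
wrist_force: [0.0, 0.1, -1.0]
opening: 1.0
grasp_force: 0.0
2.625 [ 0.03160385  0.11786547 -1.04618949] [-1.22138777e-01  1.52116929e-03  2.03973017e+00  9.39882568e-02
  9.44474843e-01 -2.07017932e+00] 0.9999443859148002
[ 0.0005 -0.0012  0.0009] [0.0004 0.0007 0.0008] [0.48  0.081 0.152]
```

View pics/w1.png

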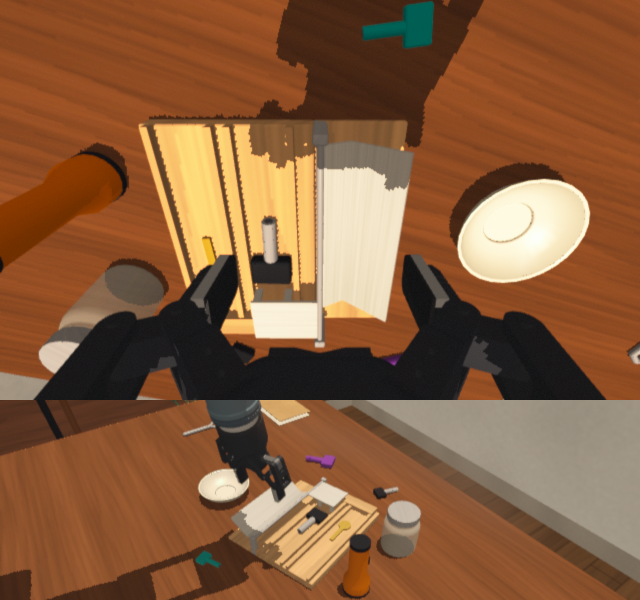

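The wrist view shows the lane key (tail top (270,220), head (271,268)), the near post (320,128) and far post (319,344), with the fingertips at (230,257) and (408,257) straddling the hinge. I'll check the fit against these pixels.

```bash
python3 - <<'E'
from h import *
from bench import *
o=get_obs();r=np.load("rack.npy"); c=camera("wrist"); c={k:np.array(c[k]) for k in c}
L=np.array([[110,20,48],[-125,20,48],[-130,95,8],[-130,-130,18]])/1000
U=np.array([[319,344],[320,126],[407,122],[141,125.]])
print(np.round(proj(c,toworld(r,L))-U,1).tolist())
f=lambda r:(proj(c,toworld(r,L))-U).ravel()
r2=least_squares(f,r,loss="soft_l1").x
print(r,r2,np.round(f(r2),1))
for q in (r,r2):
  for n,p,z in (("tail",(269,217),.030),("headback L",(251,255),.032),("headback R",(290,255),.032)):
    print(n,np.round(torack(q,ray(c,p,z))*1000,1))
# where do fingertip points project at various ahead
q=o["eef_rot"];R=Ro.from_quat([q[1],q[2],q[3],q[0]])
for a in (.012,.025):
  print(a,np.round(proj(c,[o["eef_pos"]+R.apply([dx,sy*.0425,a]) for sy in(-1,1) for dx in (-.011,.011)])).tolist())
E
```

```text
[[-1.4, 0.5], [-2.8, 14.0], [-0.9, -1.6], [-7.1, -2.3]]
[0.56921748 0.09005473 0.32719048] [0.56952866 0.09241132 0.32882179] [ 0.6  1.1 -0.1 15.4  1.2 -0.5 -4.3 -0.7]
tail [-47.1 -24.5]
headback L [ -4.4 -45.3]
headback R [-4.5 -7.1]
tail [-48.2 -26.6]
headback L [ -5.5 -47.5]
headback R [-5.5 -9.2]
0.012 [[238.0, 288.0], [235.0, 251.0], [399.0, 288.0], [403.0, 251.0]]
0.025 [[244.0, 274.0], [241.0, 239.0], [393.0, 274.0], [396.0, 239.0]]
```

```bash
python3 - <<'E'
from h import *
from bench import *
r=np.array([.5694,.0920,.328]); np.save("rack.npy",r); o=get_obs()
print(rel(o,r,-.085,.02,.07)); print(rel(o,r,-.085,.02,.026))
E
```

```text
(array([0.012 , 0.0004, 0.07  ]), array([-0.    ,  0.0011,  0.0014]), array([0.481, 0.083, 0.082]))
(array([0.0197, 0.0004, 0.1133]), array([-0.    ,  0.0011,  0.0014]), array([0.481, 0.083, 0.038]))
```

```bash
python3 -m jog '[0.006,0,0.035,0,0,0,0, 0.012,0,0.07,0,0,0,0, 0.014,0,0.08,0,0,0,0, 0.0155,0,0.09,0,0,0,0, 0.017,0,0.1,0,0,0,0, 0.018,0,0.106,0,0,0,0, 0.019,0,0.11,0,0,0,0, 0.0197,0,0.113,0,0,0,0, 0.0197,0,0.113,0,0,0,0]'
python3 - <<'E'
from h import *
from bench import *
o=get_obs();r=np.load("rack.npy")
print(o["time_s"],o["wrist_force"]); print(*rel(o,r,-.085,.02,.026))
w=camera("wrist"); s=camera("side")
a=cv2.resize(s["frame"][130:280,210:400],(608,480),interpolation=cv2.INTER_CUBIC)
cv2.imwrite("pics/s2.png",a[:,:,::-1]);cv2.imwrite("pics/w2.png",w["frame"][:,:,::-1])
E
```

```text
time_s: 3.9
eef_pos: [0.4813, 0.0809, 0.0379]
eef_rot: [0.087, -0.162, 0.983, 0.014]
wrist_force: [1.7, -2.0, 2.8]
opening: 0.998
grasp_force: 1.7
3.9 [ 1.71811781 -1.98094849  2.77916977]
[0.0001 0.0021 0.0001] [-0.0006  0.0015 -0.0013] [0.481 0.083 0.038]
```

View pics/w2.png

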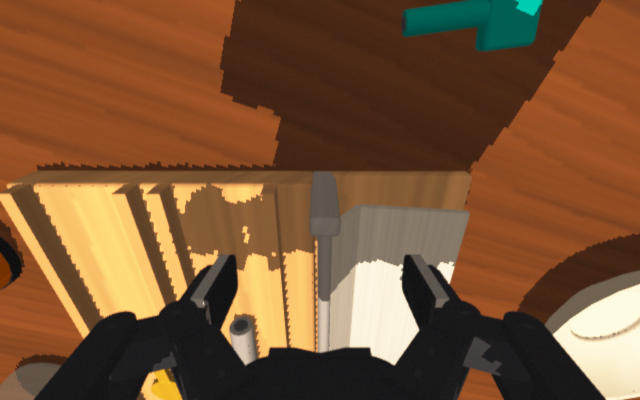

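View pics/s2.png

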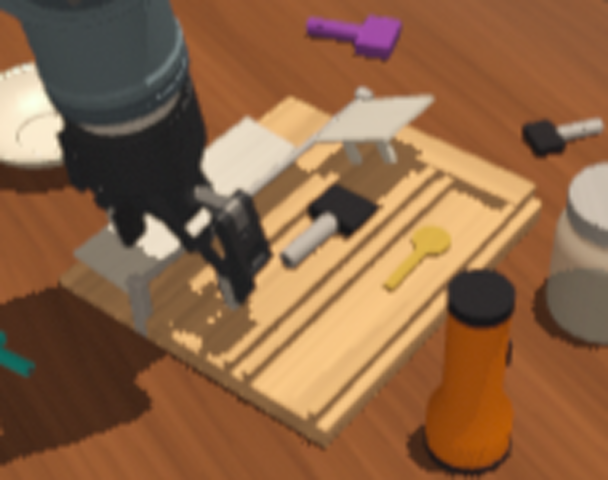

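The flap is held open (roof up at about (370,115) in the side crop). One fingertip is in the lane behind the tail at wrist (243,325), sitting slightly right of the lane centre. I'll centre it and go 2.5 mm lower.

```bash
python3 -m jog '[0,0.002,0,0,0,0,0, 0,0.004,0.001,0,0,0,0, 0.0004,0.004,0.0025,0,0,0,0, 0.0004,0.004,0.0025,0,0,0,0]'
python3 - <<'E'
from h import *
from bench import *
o=get_obs();r=np.load("rack.npy")
print(o["time_s"],o["wrist_force"]); print(*rel(o,r,-.085,.02,.026))
E
```

```text
time_s: 4.5
eef_pos: [0.4792, 0.085, 0.0348]
eef_rot: [0.086, -0.162, 0.983, 0.014]
wrist_force: [1.3, -1.3, 3.3]
opening: 1.002
grasp_force: 1.5
4.5 [ 1.26248539 -1.2805469   3.30962995]
[-0.0011 -0.0025 -0.0028] [ 0.0002 -0.0001 -0.0008] [0.481 0.083 0.038]
```

```bash
python3 -m jog '[-0.005,0,0.0009,0,0,0,0, -0.01,0,0.0017,0,0,0,0, -0.015,0,0.0026,0,0,0,0, -0.02,0,0.0035,0,0,0,0, -0.024,0,0.0042,0,0,0,0, -0.028,0,0.0049,0,0,0,0, -0.032,0,0.0056,0,0,0,0, -0.036,0,0.0063,0,0,0,0, -0.04,0,0.007,0,0,0,0, -0.044,0,0.0077,0,0,0,0, -0.048,0,0.0084,0,0,0,0, -0.052,0,0.0091,0,0,0,0, -0.056,0,0.0098,0,0,0,0, -0.06,0,0.0105,0,0,0,0, -0.064,0,0.0112,0,0,0,0, -0.068,0,0.0119,0,0,0,0, -0.068,0,0.0119,0,0,0,0]'
python3 - <<'E'
from h import *
from bench import *
o=get_obs();r=np.load("rack.npy")
print(o["time_s"],o["wrist_force"]); print(*rel(o,r,.004,.022,.023))
w=camera("wrist"); s=camera("side")
a=cv2.resize(s["frame"][130:280,210:400],(608,480),interpolation=cv2.INTER_CUBIC)
b=cv2.resize(w["frame"][240:400,120:520],(608,243))[:120]
cv2.imwrite("pics/s3.png",np.vstack([a,b])[:,:,::-1])
E
```

```text
time_s: 6.62
eef_pos: [0.5455, 0.1072, 0.0354]
eef_rot: [0.087, -0.162, 0.983, 0.014]
wrist_force: [-0.3, -0.5, 2.3]
opening: 0.997
grasp_force: 0.9
6.625 [-0.29024856 -0.51305838  2.28889661]
[-0.0193 -0.0001  0.004 ] [-0.0004  0.0014 -0.0009] [0.564 0.113 0.035]
```

View pics/s3.png

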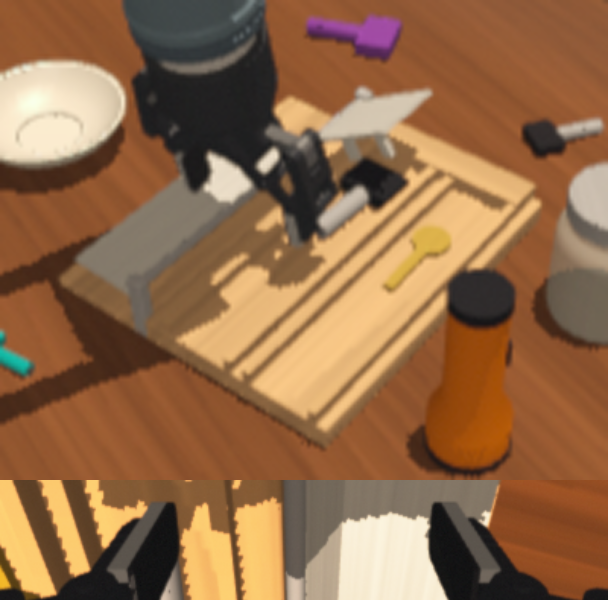

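The key is moving straight under the open roof, with the fingertip at its tail (about (315,225)) and the roof well clear. I'll push the last 20 mm or so and watch the force.

```bash
python3 -m jog '[-0.003,0,0.0005,0,0,0,0, -0.006,0,0.001,0,0,0,0, -0.009,0,0.0016,0,0,0,0, -0.012,0,0.0021,0,0,0,0, -0.015,0,0.0026,0,0,0,0, -0.018,0,0.0032,0,0,0,0, -0.018,0,0.0032,0,0,0,0]'
python3 - <<'E'
from h import *
from bench import *
o=get_obs();r=np.load("rack.npy")
print(*rel(o,r,.004,.022,.023))
E
python3 -m jog '[-0.002,0,0.0003,0,0,0,0, -0.002,0,0.0003,0,0,0,0]'
```

```text
time_s: 7.6
eef_pos: [0.5626, 0.1131, 0.0352]
eef_rot: [0.086, -0.162, 0.983, 0.014]
wrist_force: [-1.0, 0.6, 1.4]
opening: 0.998
grasp_force: 1.0
[-0.0015 -0.0001  0.0007] [-0.0003  0.001  -0.0008] [0.564 0.113 0.035]
time_s: 7.85
eef_pos: [0.5641, 0.1136, 0.0352]
eef_rot: [0.086, -0.162, 0.983, 0.014]
wrist_force: [-1.6, -0.9, 2.7]
opening: 1.004
grasp_force: 1.1
```

```bash
for i in 1 2 ; do python3 -m jog '[-0.001,0,0.0002,0,0,0,0, -0.002,0,0.0004,0,0,0,0, -0.002,0,0.0004,0,0,0,0]' | grep -E "pos|force"; done
```

```text
eef_pos: [0.5651, 0.114, 0.0349]
wrist_force: [-5.9, -2.9, 5.5]
grasp_force: 3.9
eef_pos: [0.5655, 0.1142, 0.0345]
wrist_force: [-13.6, -6.0, 12.8]
grasp_force: 7.9
```

```bash
python3 - <<'E'
from h import *
from bench import *
o=get_obs();r=np.load("rack.npy")
print(o["time_s"],*rel(o,r,.004,.022,.023))
s=camera("side"); t=camera("top")
a=cv2.resize(s["frame"][130:240,260:400],(763,600),interpolation=cv2.INTER_CUBIC)
cv2.imwrite("pics/s4.png",a[:,:,::-1])
c={k:np.array(s[k]) for k in s}
p=lambda L:np.round((proj(c,toworld(r,np.array(L)/1000))-[260,130])*5.45).tolist()
print("home: tail",p([[15,-30,32]]),"head top corners",p([[60,-50,32],[60,-10,32],[90,-50,32],[90,-10,32]]))
E
```

```text
8.6 [ 0.0015 -0.0003 -0.0005] [ 0.0008 -0.0052 -0.0013] [0.564 0.113 0.035]
home: tail [[302.0, 351.0]] head top corners [[409.0, 310.0], [329.0, 272.0], [451.0, 271.0], [372.0, 235.0]]
```

View pics/s4.png

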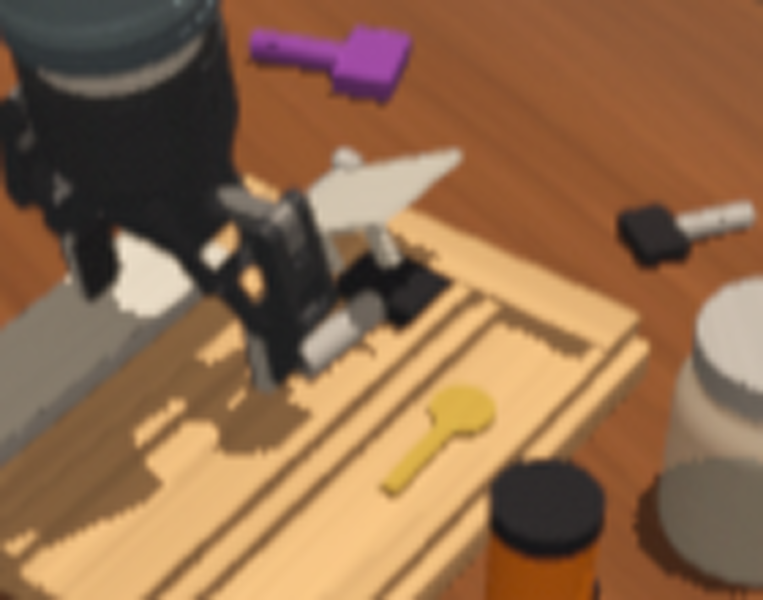

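```bash
python3 - <<'E'
from h import *
from bench import *
r=np.load("rack.npy")
s=camera("side"); c={k:np.array(s[k]) for k in s}
p=lambda L:np.round((proj(c,toworld(r,np.array(L)/1000))-[260,130])*5.45).tolist()
print("open lane stop deck",p([[90,-73,18],[90,-117,18]]),"top28",p([[90,-73,28],[90,-117,28]]),"far right corner",p([[115,-130,18],[115,-130,28]]),"roof",p([[48,-52,85],[104,-52,85]]),"post",p([[110,20,48]]))
E
python3 -m jog '[0,0,0,0,0,0,0]' | grep -E "time|force"
```

```text
open lane stop deck [[496.0, 319.0], [589.0, 362.0]] top28 [[498.0, 300.0], [591.0, 343.0]] far right corner [[649.0, 341.0], [651.0, 323.0]] roof [[398.0, 224.0], [480.0, 153.0]] post [[342.0, 155.0]]
time_s: 8.88
wrist_force: [-13.4, -6.2, 12.1]
grasp_force: 7.8
```

The push force jumped to about 15 N with the fingertip front at rack x ≈ 16 mm, which is the expected home position of the tail. I'll back off along the lane first, then lift and let the flap drop.

```bash
python3 -m jog '[0.004,0,-0.0007,0,0,0,0, 0.008,0,-0.0014,0,0,0,0, 0.012,0,-0.0021,0,0,0,0, 0.016,0,-0.0028,0,0,0,0, 0.016,0,-0.0028,0,0,0,0, 0.0143,0,-0.0126,0,0,0,0, 0.0125,0,-0.0225,0,0,0,0, 0.0108,0,-0.0323,0,0,0,0, 0.009,0,-0.042,0,0,0,0, 0.02,0,-0.07,0,0,0,0, 0.04,0,-0.1,0,0,0,0, 0.08,0,-0.14,0,0,0,0, 0.12,0,-0.15,0,0,0,0, 0.16,0,-0.16,0,0,0,0, 0.16,0,-0.16,0,0,0,0, 0.16,0,-0.16,0,0,0,0]'
python3 - <<'E'
from h import *
from bench import *
r=np.load("rack.npy"); t=camera("top"); s=camera("side")
a=cv2.resize(t["frame"][110:290,220:390],None,fx=3.3,fy=3.3,interpolation=cv2.INTER_CUBIC)
b=cv2.resize(s["frame"][130:240,260:400],(230,594),interpolation=cv2.INTER_CUBIC) if 0 else None
cv2.imwrite("pics/t5.png",a[:,:,::-1])
E
```

```text
time_s: 10.88
eef_pos: [0.3932, 0.0551, 0.1657]
eef_rot: [0.087, -0.162, 0.983, 0.014]
wrist_force: [1.1, -0.1, 0.2]
opening: 1.004
grasp_force: 0.0
```

View pics/t5.png

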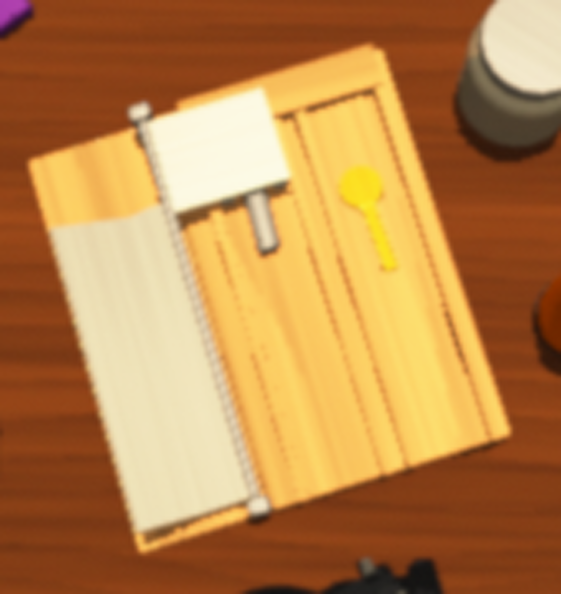

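The flap appears shut with only the barrel showing, its tail at (268,251) in the crop. I'll check both numerically against the first picture.

```bash
python3 - <<'E'
from h import *
from bench import *
r=np.load("rack.npy"); t=camera("top"); c={k:np.array(t[k]) for k in t}
uv=lambda p:(np.array(p)+.5)/3.3-.5+[220,110]
for n,p,z in (("tail",(268,251),.027),("open lane stop R",(375,92),.018),("open stop L",(303,113),.018),("house",(362,187),.02)): print(n,np.round(torack(r,ray(c,uv(p),z))*1000,1))
a=cv2.imread("pics/top0.png")[:,:,::-1].astype(int); d=np.abs(a-t["frame"]).max(2)>40
n,l,st,ce=cv2.connectedComponentsWithStats(d.astype(np.uint8)); print([(s.tolist()) for s in st[1:] if s[4]>6])
# tail before, same method
print("before",np.round(torack(r,ray(c,(np.array([269,397])+.5)/3-.5+[220,80],.027))*1000,1))
# head mask before
E
```

```text
tail [ 13.2 -28.5]
open lane stop R [  88.9 -119. ]
open stop L [ 89.5 -73.7]
house [ 34.8 -93.3]
[[289, 168, 25, 46, 592], [218, 279, 184, 121, 15045], [8, 365, 70, 35, 1568]]
before [-40.5 -28.8]
```

The tail measures 76 mm before the stop face, against a nominal 75 mm. The flap's pixels match the start picture, so it is shut. The only changes in the picture are the key and the robot with its shadow, so I'm handing in.

```bash
python3 -c "
from bench import *
print(hand_in())"
```

```text
the job is handed in; nothing more can be done
None
```

The black-headed meter-cupboard key measures home against the end stop (tail 76 mm before it, nominal 75 mm), the flap is shut behind its head and the arm is clear; the job is handed in after about 11 of the 38 s, but hand_in returned no verdict.

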